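# Close the lantern's battery cap and switch it on

### The job

The battery lantern's round cap is sitting proud on its key pin: with a fingertip, push the rib on the cap round until the notch in the cap's edge meets the pin, then press the cap down until it is fully home, flush with its collar, without forcing it. Then flip the lantern's toggle switch all the way over to on, towards the white lens dome. Do not pinch the rib or pull the cap up, pick nothing up, leave the other things on the table where they stand, and finish with the hand clear.

Things in the scene. Friction and masses are not known exactly. Their poses are not given: they have to be found in the camera images.
- lantern: Battery lantern, fixed down: grey housing 150 (x) x 260 (y) mm, flat deck at height 55 mm. Origin: centre of its underside, z up. In its frame: round black collar (inner radius 54, outer 62, top at height 79 mm) with the cap at x 0, y +60 mm; white lens dome, radius 44, top at height 125 mm, at x +25, y -78 mm; toggle switch at x -50, y -78 mm. A bail round the +x side reaches x +89, y +-141 mm.
- cap: Aluminium disc, radius 52, 8 mm thick; it only turns about the vertical and slides up or down. Origin: centre of its underside, z up, x towards its notch (16 mm wide, from radius 41 mm out). At the start it lies on the key pin, underside at height 79 mm, 8 mm proud of the collar; off the notch the pin stops it. Black rib on top along x through the centre: 70 long, 10 wide, 18 mm high.
- rib_left: The rib's long side face on the cap's +y side: plate 70 x 2.5 x 16 mm (its top 2 mm below the rib's top). Its frame is that of the cap.
- rib_right: The rib's long side face on the cap's -y side: plate 70 x 2.5 x 16 mm (its top 2 mm below the rib's top). Its frame is that of the cap.
- rib_top (a point): Centre of the rib's top face, on the cap's axis, 26 mm above the cap's underside: at height 105 mm when proud, 97 mm when home. Its frame is that of the cap.
- notch (a point): Middle of the notch, on the cap's top face, 47 mm from the cap's axis.
- pin (a point): Top of the key pin, 47 mm from the cap's axis, height 79 mm, level with the collar. A round steel bar 10 mm thick, lying radially on the lantern's +x side of the cap, from radius 42 mm out through the collar to an upright stub, 10 mm thick, at radius 63 mm, top at height 93 mm. The notch has 3 mm of play each side.
- cap_turn (a joint): Angle of the cap in rad, counter-clockwise from above, of its notch from the lantern's +x direction, free to turn either way. Notch on pin at 0 and at 6.283. It starts anywhere from 0.9 to 5.38 and stays where it is left; turning it takes about 0.06 N m. Within 0.06 rad it goes down freely; the round pin draws it in from a little further.
- cap_press (a joint): How far the cap is down, in m: 0 as it sits on the pin at the start, 0.008 fully home and flush, negative when pulled up. It stays where it is left by friction; pushing it down takes about 5 to 7 N.
- toggle (a joint): Toggle lever angle in rad: 0 off (leaning 0.5 rad to the lantern's -x), 1.0 fully on (leaning 0.5 rad to +x, towards the dome). It stays where it is left; about 1 N at the tip moves it.
- toggle_tip (a point): Centre of the 12 mm ball on the steel toggle lever, 40 mm from its pivot; the pivot runs along the lantern's y at lantern x -50, y -78 mm, height 65 mm. When off the ball is at lantern x -69 mm, height 100 mm. The switch's base is 46 x 30 mm, 10 mm high on the deck; the pivot drum reaches height 73 mm.
- tumbler: Ribbed clear glass tumbler, 72 mm wide at the rim, 115 mm tall, standing to the right; origin under its centre. Bystander.
- flowerpot: Empty orange plastic flowerpot, 110 mm wide at the rim, 95 mm tall, standing to the right; origin under its centre. Bystander.
- plate: White melamine plate, 200 mm wide, 18 mm high, lying flat to the left; origin under its centre. Bystander.
- spoon: Small wooden spoon, 190 mm long, lying to the left in front of the plate. Bystander.
- cell_a: Old battery cell, 33 mm thick, 61 mm tall, standing close in front (-x) of the lantern; origin under its centre. Bystander.
- cell_b: Old battery cell, 33 mm thick, 61 mm tall, standing close behind (+x) the lantern; origin under its centre. Bystander.
- jar: Amber glass jar, 70 mm wide, 80 mm tall, behind the plate on the left; origin under its centre. Bystander.

How it is judged:
On the way, in this order (a step that is already met when the one before it is completed fails the run):
1. the cap is home on the pin while the switch is still off (value of joint cap_press above 0.0065 m and horizontal distance between notch and pin below 0.005 m and value of joint toggle below 0.3 rad), for 0.1 s.
2. the toggle is flipped on (value of joint toggle above 0.85 rad), for 0.1 s.
At the end, for the whole second after the job is handed in: The cap is down at least 6.5 of its 8 mm with its notch within 5 mm of the pin, at rest, and the toggle is at 0.85 rad or more of its 1.0 rad (value of joint cap_press above 0.0065 m and horizontal distance between notch and pin below 0.005 m and value of joint toggle above 0.85 rad and linear speed of cap below 0.01 m/s); the robot touches nothing.
It fails at once if the cap is pulled up more than 4 mm (value of joint cap_press below -0.004 m).
It fails at once if the rib is pinched between the fingers (both sides pressed at once) (contact force between the fingers and rib_left above 2 N and contact force between the fingers and rib_right above 2 N).
It fails at once if the cap is forced: pushed by the fingers with more than 45 N (contact force between the fingers and cap above 45 N).
It fails at once if a bystander is moved more than 30 mm or lifted (distance of any of tumbler, flowerpot, plate, spoon, cell_a, cell_b, jar from where it was at the start of the episode above 0.03 m).
It also fails if it takes over 48 s, if anything falls off the work surface, if the arm or the gripper's body presses on something with over 40 N, if the wrist force passes 120 N, or if a joint passes its speed limit or range.

### The arm

A 6-joint arm with a two-finger parallel gripper is mounted at the origin on the work surface. World frame = base frame: x ahead of the robot, y to its left, z up, the work surface at z = 0. Lengths are in m, angles in rad, forces in N, time in s.
With the tool pointing down it reaches from about 0.425 to 0.95 m from the base axis. Payload 3.5 kg.
Tool frame: the origin (TCP) lies at the very end of the fingers, on their centre line; the grasp point (between the pads) lies 19 mm behind it; z points along the fingers, y is the direction in which the jaws open and shut (so a half turn about z gives the same grasp; the last joint's range is limited). The gripper opens to 85 mm and grips with 20 to 120 N. Pads are 22 mm wide; open, the fingers measure 114 mm over their backs; the gripper's body (76 mm by 85 mm) begins 54 mm behind the grasp point. The pads swing forward as they close: fully open they stand 13 mm farther back than shut.
Start: joints at [1.043, 0.286, 1.577, -0, 1.279, -0.15], TCP at [0.249, 0.627, 0.231] pointing down, gripper open.
Joint ranges: [-2.77, 2.77], [-0.9, 2.22], [0.21, 2.48], [-1.53, 4.67], [0.24, 2.81], [-2.84, 2.84]. Speed limits (rad/s): [2.79, 2.79, 3.14, 3.14, 3.14, 3.14].

### API

Orientations are given as a unit quaternion [x, y, z, w].
In Python, from plant import ctrl, imaging gives the robot as it stands.
- The arm moves only by the shell command python3 -m creep 'ROWS' [OPENING] [FORCE]. ROWS is JSON, one flat list of numbers, 4 for each row, row after row: the shift along the tool's x, y, z in units of 25 mm (1.0 is 25 mm), then the turn about the tool's z in units of 5 degrees (1.0 is 5 degrees). A call has 1 to 20 rows; each row is the pose to reach, as a shift and turn from the pose commanded when the call began, along the tool's axes at that moment; what a row does not reach only later rows make up. A row lasts 1/12 s, in which the tool goes at most 41.7 mm and 7.16 degrees, less where a joint would pass 70% of its speed; a pose out of reach is approached as far as the arm can. A call with a gripper value outside its range is refused whole. OPENING is the closure in counts, from 0 (fully open) to 255 (shut), set as the call begins (- or left out, the last holds). The fingers move at their own pace and stop on an object; FORCE is the grip in N (left out, the last holds). Time passes only in rows, so rows that repeat a pose let the fingers close. It gives the time, the measured TCP pose, the force and the opening at its end, in the units of the state.
- ctrl.get_state(): the state, without advancing time (a new reading comes with each control period).
- imaging.read_camera(name): name is "scene" or "side" or "wrist"; returns the picture (400x640x3 uint8, red, green, blue); there is no depth.
- imaging.camera_info(name): a dict with "intrinsics" (3x3 intrinsics, pixels), "origin" and "attitude" of the camera in the world. Camera axes: x right, y down, z forward; pixel columns grow to the right and rows downward; lengths in m; the calibration is good to about 2 mm. A picture is of the moment at which its call begins: read the wrist's pose just before it. camera_info takes no time and is no camera call; for the wrist camera it gives the pose at the moment of the call.
- ctrl.sign_off(): hands the job in, once; it reports no verdict.
Trained networks look in the newest picture that a camera, given by its name, has taken for a name from the list of things; names that differ only in an ending like _2 or _b are one class to them, and where a whole thing is asked for, a point or a joint stands for the part that bears it (a point fixed in the world has none). Each returns a list of dicts, best first, with "p" (0 to 1); they miss things now and then, are a little off and sometimes report something else, mostly with a low value. They report only what shows in the picture. A call takes as long as a camera call.
- imaging.silhouettes(camera, name): "mask" (400x640 bool, what is visible of it) and "uv" ([column, row] in pixels, amid what is visible of it).
The state is a dict: "time": time; "qpos": joint angles; "dq": joint speeds; "joint_efforts": joint torques, N m; "eef_pos": TCP position; "tcp_rot": TCP orientation; "contact_force": force on the tool from outside, world axes, zero at the start; "wrist_torque": the same for the moment, N m; "opening": opening from 0.0 (shut) to 1.0 (fully open).
Only numpy, scipy, OpenCV 4.12 (cv2) and the standard library are available. Lean on these libraries where they do the work, as an engineer would, in place of code of your own. Each camera call takes 0.05 s, during which the arm holds its last target.

## Working session

There is one attempt and no reset: what is moved stays moved. The work goes in short steps, Python scripts to look and compute and a shell command to move; the robot and the scene stay as the last step left them, time stands still between calls to the robot, and variables do not carry over. Pictures are saved under pics/ and viewed, and the job is handed in when it is done.

```bash
ls; mkdir -p pics; python3 - <<'E'
from plant import ctrl, imaging
import cv2,numpy as np
s=ctrl.get_state()
for k,v in s.items(): print(k,np.round(v,4))
for c in ["scene","side","wrist"]:
    i=imaging.camera_info(c); print(c,i)
    im=imaging.read_camera(c); cv2.imwrite(f"pics/{c}0.png",im[:,:,::-1])
E
```

```text
pics
time 0.0
qpos [ 1.043   0.2872  1.5782  0.      1.2786 -0.15  ]
dq [ 0.001   0.0009  0.0006 -0.0005 -0.0016 -0.0008]
joint_efforts [ 3.0000e-04 -4.0597e+01 -2.9263e+01 -0.0000e+00  5.8000e-03 -0.0000e+00]
eef_pos [0.2486 0.6268 0.2299]
tcp_rot [ 1.878e-01  9.822e-01 -1.100e-03 -4.000e-04]
contact_force [-1.0263  0.2409 -0.3557]
wrist_torque [-0.0197 -0.0067  0.0004]
opening 1.0004
scene {'intrinsics': array([[363.37096614,   0.        , 318.34453398],
       [  0.        , 363.37096614, 203.82257373],
       [  0.        ,   0.        ,   1.        ]]), 'origin': array([0.82470163, 0.59760249, 0.97650417]), 'attitude': array([ 0.23589864,  0.91882282, -0.30642915, -0.07885202])}
side {'intrinsics': array([[374.89585941,   0.        , 320.69725395],
       [  0.        , 374.89585941, 203.19978324],
       [  0.        ,   0.        ,   1.        ]]), 'origin': array([0.50807163, 0.9310084 , 0.6081902 ]), 'attitude': array([ 0.00522842,  0.85883496, -0.51216894,  0.00762577])}
wrist {'intrinsics': array([[329.90950318,   0.        , 316.1167692 ],
       [  0.        , 329.90950318, 199.57416188],
       [  0.        ,   0.        ,   1.        ]]), 'origin': array([0.18733185, 0.6520428 , 0.37298257]), 'attitude': array([0.82043868, 0.55632531, 0.0733163 , 0.10957757])}
```

View pics/scene0.png

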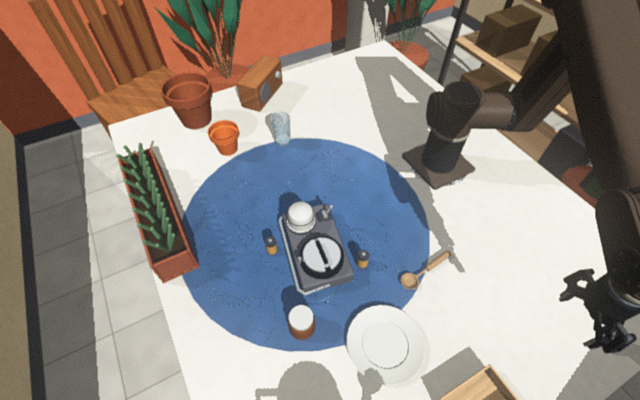

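View pics/side0.png

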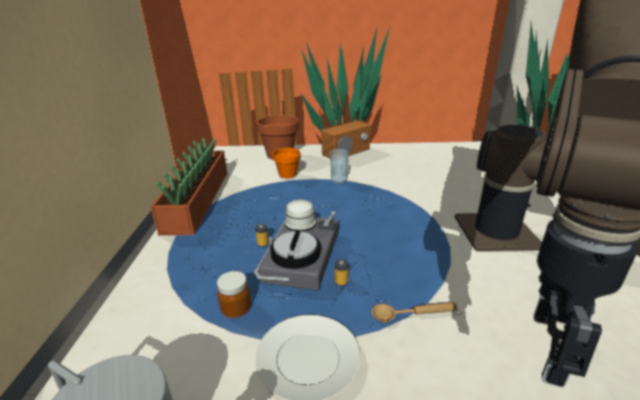

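View pics/wrist0.png

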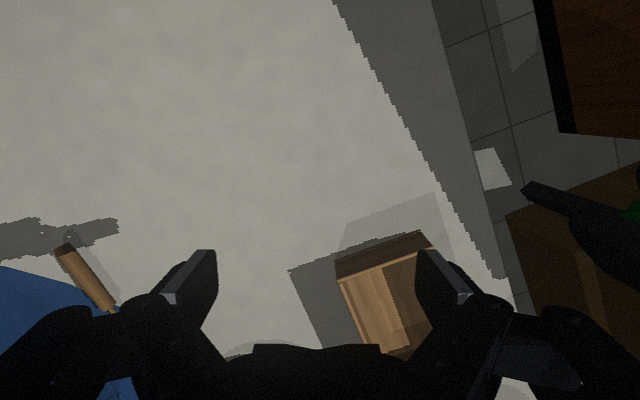

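```bash
cat > h.py <<'E'
from plant import ctrl, imaging
import cv2,numpy as np
from scipy.spatial.transform import Rotation as R
def proj(c,P,info=None):
    i=info or imaging.camera_info(c); M=R.from_quat(i['attitude']).as_matrix()
    p=(np.atleast_2d(P)-i['origin'])@M; p=p@i['intrinsics'].T
    return p[:,:2]/p[:,2:]
def ray(c,uv,z,info=None):
    i=info or imaging.camera_info(c); M=R.from_quat(i['attitude']).as_matrix()
    d=M@np.linalg.inv(i['intrinsics'])@np.array([uv[0],uv[1],1.]); o=np.array(i['origin'])
    return o+d*(z-o[2])/d[2]
def crop(im,x0,y0,x1,y1,f,name):
    cv2.imwrite(name,cv2.resize(im[y0:y1,x0:x1,::-1],None,fx=f,fy=f,interpolation=cv2.INTER_CUBIC))
E
python3 - <<'E'
from h import *
for c,b in [("scene",(260,180,390,310)),("side",(240,190,370,300))]:
    im=imaging.read_camera(c); crop(im,*b,5,f"pics/{c}1.png")
    for n in ["lantern","cap","rib_left","rib_right","rib_top","notch","pin","toggle_tip","toggle","cell_a"]:
        for d in imaging.silhouettes(c,n)[:2]:
            print(c,n,round(d['p'],2),np.round(d['uv'],1),d['mask'].sum())
E
```

```text
scene lantern 0.78 [313.9 249.7] 4760
scene cap 0.98 [318.4 255.4] 977
scene rib_top 0.89 [322.4 253.3] 992
scene rib_top 0.16 [313.4 245.7] 4792
scene notch 0.79 [321.8 254.3] 974
scene cell_a 0.77 [273.  241.7] 196
scene cell_a 0.66 [225.3 138.3] 861
side lantern 0.56 [299.6 249. ] 4876
side cap 0.92 [296.1 244.1] 934
side cap 0.69 [341.5 165.3] 592
side rib_left 0.47 [297.8 238.5] 53
side rib_top 0.74 [294.5 245.4] 913
side notch 0.97 [295.5 243.5] 959
side notch 0.56 [343.2 275.7] 340
side cell_a 0.71 [342.6 273.1] 317
side cell_a 0.67 [261.8 232.1] 251
```

```bash
ls pics
```

```text
scene0.png
scene1.png
side0.png
side1.png
wrist0.png
```

View pics/scene1.png

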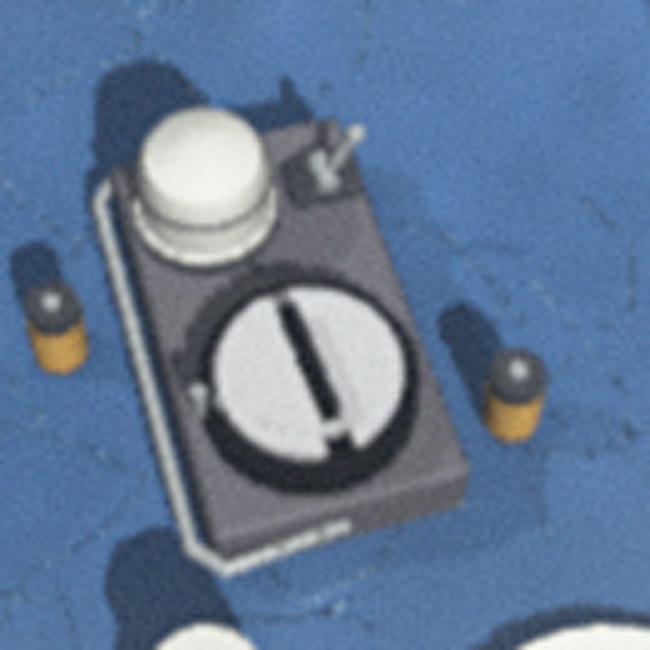

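View pics/side1.png

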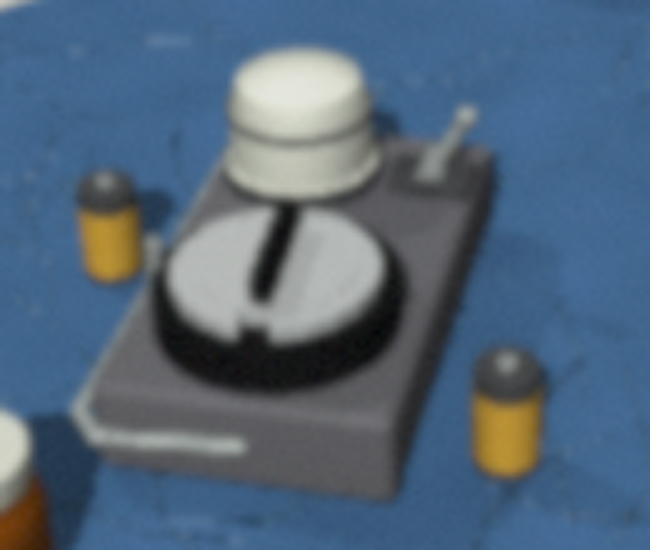

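```bash
cat > fit.py <<'E'
from h import *
from scipy.optimize import least_squares
def full(c,p):
    b={"scene":(260,180),"side":(240,190)}[c]; return (np.array(p)+.5)/5-.5+b
L=[("scene",(360,133),(-69,-78,100)),("scene",(465,468),(-75,130,55)),("scene",(198,390),(63,60,93)),("scene",(220,550),(75,130,55)),
("side",(466,115),(-69,-78,100)),("side",(392,428),(-75,130,55)),("side",(153,240),(63,60,93)),("side",(494,155),(-75,-130,55))]
C=[("scene",(340,430),(47,0,87)),("scene",(287,303),(-35,0,105)),("scene",(328,412),(35,0,105)),("side",(250,332),(47,0,87)),("side",(288,205),(-35,0,105)),("side",(262,298),(35,0,105)),
("scene",(312,373),(0,0,87)),("side",(278,275),(0,0,87))]
info={c:imaging.camera_info(c) for c in("scene","side")}
def res(v):
    x,y,t,a=v; r=[]
    for S,cap in((L,0),(C,1)):
        for c,p,q in S:
            q=np.array(q)/1000.
            if cap: q=np.r_[R.from_euler('z',a).as_matrix()[:2,:2]@q[:2]+[0,.06],q[2]]
            w=R.from_euler('z',t).apply(q)+[x,y,0]
            r.append((proj(c,w,info[c])[0]-full(c,p)))
    return np.concatenate(r)
if __name__=="__main__":
    s=least_squares(res,[.65,.2,0,1.5],loss='soft_l1')
    print(s.x,"\n",np.round(res(s.x).reshape(-1,2),1))
    x,y,t,a=s.x
    for n,q in dict(cap=(0,60,87),ball=(-69,-78,100),stub=(63,60,93),dome=(25,-78,125)).items():
        w=R.from_euler('z',t).apply(np.array(q)/1e3)+[x,y,0]; print(n,w.round(4),np.hypot(*w[:2]).round(3))
E
python3 fit.py
```

```text
[ 0.56672604  0.11121612 -0.21889233  1.6345176 ] 
 [[-1.3  1.2]
 [ 1.8  1.5]
 [-0.   1.3]
 [-1.6 -0.7]
 [ 0.4  0.9]
 [ 0.8  0.2]
 [ 0.2  0.8]
 [ 0.3 -2.3]
 [-0.3  3.1]
 [ 0.   0.5]
 [ 0.7 -0.2]
 [ 1.1 -1.5]
 [ 0.4 -1.3]
 [-0.6 -4. ]
 [-0.7  0. ]
 [-0.2 -1.4]]
cap [0.5798 0.1698 0.087 ] 0.604
ball [0.4824 0.0501 0.1   ] 0.485
stub [0.6413 0.1561 0.093 ] 0.66
dome [0.5742 0.0296 0.125 ] 0.575
```

```bash
cat >> h.py <<'E'
def phi():
    s=ctrl.get_state(); x=R.from_quat(s['tcp_rot']).as_matrix()[:,0]; return np.arctan2(x[1],x[0])
def rel(P,ph):
    """shift in units of 25mm in tool axes, turn in 5deg units (turn about tool z, down => -)"""
    s=ctrl.get_state(); M=R.from_quat(s['tcp_rot']).as_matrix()
    d=M.T@(np.array(P)-s['eef_pos'])/.025
    t=-(ph-phi()); t=(t+np.pi)%(2*np.pi)-np.pi
    return d.round(2), round(np.degrees(t)/5,2)
class Lan:
    def __init__(s,x,y,t): s.x,s.y,s.t=x,y,t
    def w(s,q): return R.from_euler('z',s.t).apply(np.array(q)/1e3)+[s.x,s.y,0]
    def capw(s,q,a): # q in cap frame mm, z absolute
        q=np.array(q,float); xy=R.from_euler('z',a).as_matrix()[:2,:2]@q[:2]+[0,60]; return s.w([*xy,q[2]])
E
python3 - <<'E'
from h import *
l=Lan(.5667,.1112,-.219)
a=1.634
P=l.capw((25,35,200),a); print(P, np.degrees(phi()), rel(P,np.radians(171)))
i=imaging.camera_info('wrist'); M=R.from_quat(i['attitude']).as_matrix(); T=R.from_quat(ctrl.get_state()['tcp_rot']).as_matrix()
print((T.T@M).round(3), T.T@(i['origin']-ctrl.get_state()['eef_pos']))
E
```

```text
[0.5490383  0.19989496 0.2       ] 158.35589654364625 (array([-17.46, -11.47,   1.25]), np.float64(-2.53))
[[-0.002 -0.965 -0.262]
 [ 1.    -0.002  0.   ]
 [-0.001 -0.262  0.965]] [ 0.06632331  0.00045194 -0.1429076 ]
```

```bash
python3 -m creep '[-17.46,-11.47,1.25,-2.53,-17.46,-11.47,1.25,-2.53,-17.46,-11.47,1.25,-2.53,-17.46,-11.47,1.25,-2.53,-17.46,-11.47,1.25,-2.53,-17.46,-11.47,1.25,-2.53,-17.46,-11.47,1.25,-2.53,-17.46,-11.47,1.25,-2.53,-17.46,-11.47,1.25,-2.53,-17.46,-11.47,1.25,-2.53,-17.46,-11.47,1.25,-2.53,-17.46,-11.47,1.25,-2.53,-17.46,-11.47,1.25,-2.53,-17.46,-11.47,1.25,-2.53,-17.46,-11.47,1.25,-2.53,-17.46,-11.47,1.25,-2.53,-17.46,-11.47,1.25,-2.53,-17.46,-11.47,1.25,-2.53]' 255 20
python3 - <<'E'
from h import *
info=imaging.camera_info('wrist');im=imaging.read_camera('wrist'); cv2.imwrite("pics/w1.png",im[:,:,::-1])
print(info)
l=Lan(.5667,.1112,-.219);a=1.634
for n,q in dict(ball=(-69,-78,100),stub=(63,60,93),c1=(-75,130,55),c2=(75,130,55)).items(): print(n,proj('wrist',l.w(q),info))
for q in ((47,0,87),(35,0,105),(-35,0,105)): print(q,proj('wrist',l.capw(q,a),info))
E
```

```text
time: 2.75
eef_pos: [0.5482, 0.2012, 0.2002]
tcp_rot: [0.077, 0.997, 0.0, 0.0]
contact_force: [-0.2, 0.0, 0.8]
opening: -0.0
{'intrinsics': array([[329.90950318,   0.        , 316.1167692 ],
       [  0.        , 329.90950318, 199.57416188],
       [  0.        ,   0.        ,   1.        ]]), 'origin': array([0.48281108, 0.21182702, 0.34312824]), 'attitude': array([0.75356766, 0.64396602, 0.08608292, 0.10016624])}
ball [[ 97.05982623 145.24248384]]
stub [[280.68525877 308.43821723]]
c1 [[371.28070932 148.04048214]]
c2 [[355.13922879 300.62606456]]
(47, 0, 87) [[340.64048774 237.6594891 ]]
(35, 0, 105) [[326.89021467 246.31060079]]
(-35, 0, 105) [[236.88153451 246.38995576]]
```

View pics/w1.png

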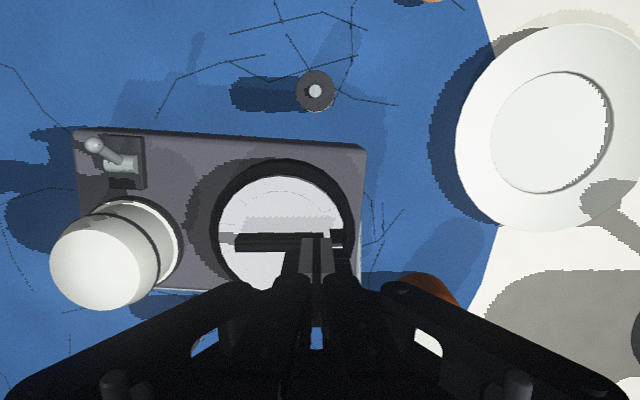

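```bash
cat > ov.py <<'E'
from h import *
def overlay(im,info,l,a,zc,name,box,f):
    # zc cap top height mm
    x0,y0,x1,y1=box
    big=cv2.resize(im[y0:y1,x0:x1,::-1],None,fx=f,fy=f,interpolation=cv2.INTER_CUBIC)
    def pl(P,col,closed=True):
        uv=(proj('',np.array(P),info)+.5-[x0,y0])*f
        cv2.polylines(big,[np.round(uv).astype(int)],closed,col,1)
    th=np.linspace(0,2*np.pi,80)
    pl([l.w(q) for q in((-75,-130,55),(75,-130,55),(75,130,55),(-75,130,55))],(0,255,0))
    pl([l.w((62*np.cos(t),60+62*np.sin(t),79)) for t in th],(0,0,255))
    pl([l.w((52*np.cos(t),60+52*np.sin(t),zc)) for t in th],(255,0,255))
    pl([l.capw(q,a) for q in((-35,-5,zc+18),(35,-5,zc+18),(35,5,zc+18),(-35,5,zc+18))],(0,255,255))
    pl([l.capw(q,a) for q in((-35,-5,zc),(35,-5,zc),(35,5,zc),(-35,5,zc))],(0,140,255))
    pl([l.capw(q,a) for q in((52,-8,zc),(41,-8,zc),(41,8,zc),(52,8,zc))],(0,255,255),False)
    pl([l.w((63+5*np.cos(t),60+5*np.sin(t),93)) for t in th],(255,255,0))
    pl([l.w((-69+6*np.cos(t),-78+6*np.sin(t),100)) for t in th],(255,255,0))
    cv2.imwrite(name,big)
E
cat > refit.py <<'E'
from fit import *
W=[((94,145),(-69,-78,100)),((365,150),(-75,130,55)),((76,131),(-75,-130,55))]
def go(winfo,WC,rows=False):
    def res2(v):
        r=[res(v)*.5]
        x,y,t,a=v; l=Lan(x,y,t)
        for p,q in W: r.append(proj('',l.w(q),winfo)[0]-p)
        for p,q in WC: r.append(proj('',l.capw(q,a),winfo)[0]-p)
        return np.concatenate(r)
    s=least_squares(res2,[.567,.111,-.219,1.63],loss='soft_l1'); return s.x,res2(s.x)[32:].reshape(-1,2).round(1)
E
python3 - <<'E'
from refit import *
from ov import *
info=imaging.camera_info('wrist'); im=cv2.imread('pics/w1.png')[:,:,::-1]
v,r=go(info,[((282,225),(0,0,87))]); print(v,r)
l=Lan(*v[:3]); overlay(im,info,l,v[3],87,'pics/ov1.png',(60,100,380,320),2.5)
for c,b in [("scene",(260,180,390,310)),("side",(240,190,370,300))]:
    i=imaging.camera_info(c); im=cv2.imread(f'pics/{c}0.png')[:,:,::-1]; overlay(im,i,l,v[3],87,f'pics/ov1{c}.png',b,4.5)
E
```

```text
[ 0.56678262  0.10933558 -0.21576753  1.63400205] [[ 0.4  1. ]
 [ 4.  -2.1]
 [-9.6 -1.2]
 [-0.1 12.8]]
```

View pics/ov1.png

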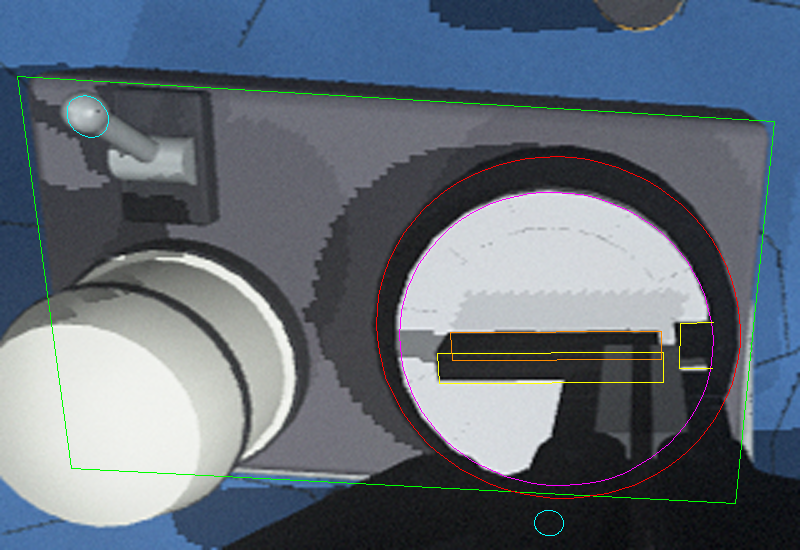

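View pics/ov1scene.png

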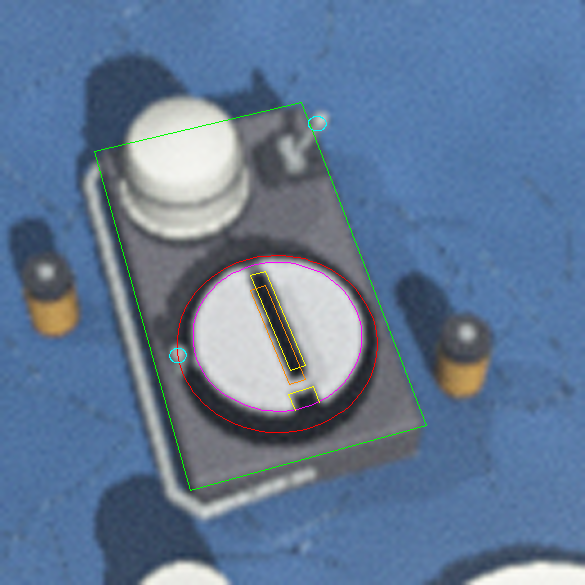

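View pics/ov1side.png

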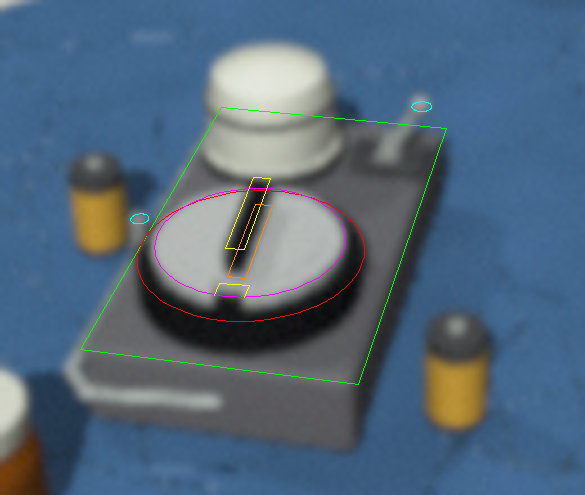

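```bash
cat >> h.py <<'E'
L0=Lan(.56678,.1094,-.2158); A0=1.634
E
python3 - <<'E'
from h import *
print(rel(L0.capw((25,28,94),A0),A0+L0.t+np.pi/2), L0.capw((25,28,94),A0))
# push arc from angle A0 to 0 with contact offset 16mm
for a in np.arange(A0,-.05,-np.radians(5)*2): print(round(a,3), L0.capw((25,16,94),a).round(4))
E
```

```text
(array([-0.32, -0.12,  4.25]), np.float64(-0.03)) [0.55575322 0.19697395 0.094     ]
1.634 [0.5676 0.1951 0.094 ]
1.459 [0.5725 0.1968 0.094 ]
1.285 [0.5776 0.1976 0.094 ]
1.11 [0.5828 0.1975 0.094 ]
0.936 [0.5879 0.1965 0.094 ]
0.761 [0.5927 0.1947 0.094 ]
0.587 [0.5971 0.192  0.094 ]
0.412 [0.601  0.1886 0.094 ]
0.238 [0.6043 0.1846 0.094 ]
0.063 [0.6068 0.18   0.094 ]
```

```bash
python3 -m creep '[-0.32,-0.12,1.2,0,-0.32,-0.12,2.4,0,-0.32,-0.12,3.4,0,-0.32,-0.12,4.0,0,-0.32,-0.12,4.25,0,-0.32,-0.12,4.25,0,-0.32,-0.12,4.25,0]'
python3 - <<'E'
from h import *
# arc rows relative to present pose, turn follows
for k in range(0,20):
    a=A0-np.radians(5)*k
    d,t=rel(L0.capw((25,15.5,94),a),a+L0.t+np.pi/2); print(k,round(a,3),d,t)
im=imaging.read_camera('wrist'); crop(im,180,140,420,320,3,'pics/w2.png')
E
```

```text
time: 3.38
eef_pos: [0.5566, 0.1962, 0.0946]
tcp_rot: [0.078, 0.997, 0.0, 0.0]
contact_force: [0.2, -0.1, 0.7]
opening: 0.002
0 1.634 [-0.46  0.03  0.02] -0.04
1 1.547 [-0.55  0.08  0.02] 0.96
2 1.459 [-0.64  0.12  0.02] 1.96
3 1.372 [-0.74  0.15  0.02] 2.96
4 1.285 [-0.84  0.18  0.02] 3.96
5 1.198 [-0.94  0.2   0.02] 4.96
6 1.11 [-1.04  0.2   0.02] 5.96
7 1.023 [-1.15  0.2   0.02] 6.96
8 0.936 [-1.25  0.19  0.02] 7.96
9 0.849 [-1.35  0.17  0.02] 8.96
10 0.761 [-1.45  0.15  0.02] 9.96
11 0.674 [-1.54  0.11  0.02] 10.96
12 0.587 [-1.64  0.07  0.02] 11.96
13 0.5 [-1.72  0.01  0.02] 12.96
14 0.412 [-1.81 -0.05  0.02] 13.96
15 0.325 [-1.89 -0.11  0.03] 14.96
16 0.238 [-1.96 -0.19  0.03] 15.96
17 0.15 [-2.02 -0.26  0.03] 16.96
18 0.063 [-2.08 -0.35  0.03] 17.96
19 -0.024 [-2.13 -0.44  0.03] 18.96
```

View pics/w2.png

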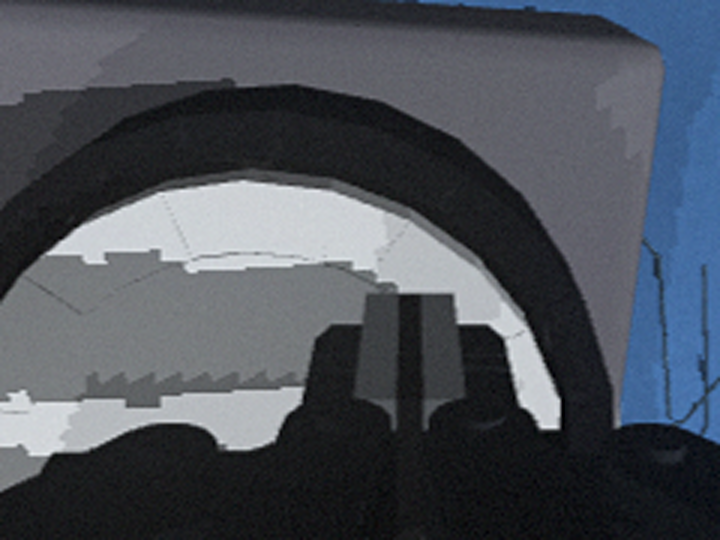

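```bash
python3 -m creep '[-0.25,0.02,0.02,0,-0.46,0.03,0.02,0,-0.55,0.08,0.02,1,-0.64,0.12,0.02,2,-0.74,0.15,0.02,3,-0.84,0.18,0.02,4,-0.94,0.2,0.02,5,-1.04,0.2,0.02,6,-1.15,0.2,0.02,7,-1.25,0.19,0.02,8,-1.35,0.17,0.02,9,-1.45,0.15,0.02,10,-1.54,0.11,0.02,11,-1.64,0.07,0.02,12]'
python3 - <<'E'
from h import *
im=imaging.read_camera('scene'); crop(im,270,190,370,290,6,'pics/s2.png')
im=imaging.read_camera('wrist'); cv2.imwrite('pics/w3.png',im[:,:,::-1])
E
```

```text
time: 4.6
eef_pos: [0.5978, 0.192, 0.0948]
tcp_rot: [0.568, 0.823, 0.001, -0.0]
contact_force: [-2.1, 3.6, 3.0]
opening: -0.001
```

View pics/s2.png

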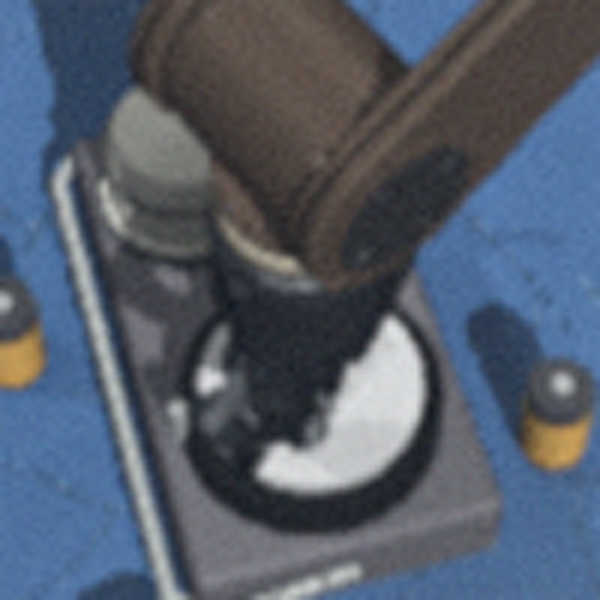

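View pics/w3.png

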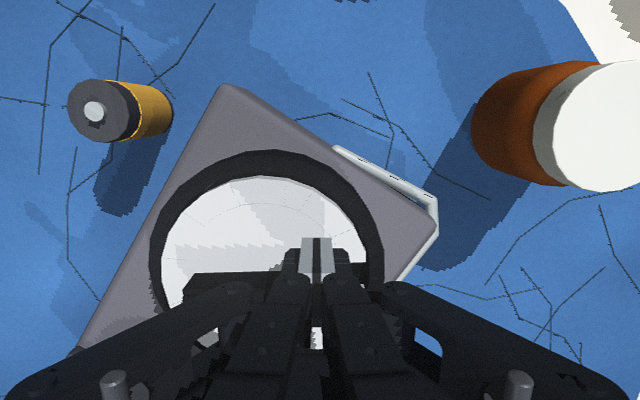

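```bash
python3 - <<'E'
from h import *
for a in np.arange(.587,-.1,-.0873):
    d,t=rel(L0.capw((25,15.5,94),a),a+L0.t+np.pi/2); print(round(a,3),d,t)
E
```

```text
0.587 [ 0.01 -0.03  0.03] -0.06
0.5 [-0.08  0.02  0.03] 0.94
0.412 [-0.17  0.06  0.03] 1.94
0.325 [-0.27  0.1   0.03] 2.94
0.238 [-0.37  0.12  0.03] 3.94
0.151 [-0.47  0.14  0.03] 4.95
0.063 [-0.57  0.15  0.03] 5.95
-0.024 [-0.67  0.15  0.03] 6.95
```

```bash
python3 -m creep '[-0.08,0.02,0.03,1,-0.17,0.06,0.03,2,-0.27,0.1,0.03,3,-0.37,0.12,0.03,4,-0.47,0.14,0.03,5,-0.47,0.14,0.03,5,-0.47,0.14,0.03,5]'
python3 -m creep '[0.3,0,0,0,1.0,0,-1,0,2.5,0,-2.5,0,3.2,0,-4,0,3.2,0,-4,0,3.2,0,-4,0,3.2,0,-4,0]'
python3 - <<'E'
from ov import *
info=imaging.camera_info('wrist');im=imaging.read_camera('wrist')
overlay(im,info,L0,.15,87,'pics/ov2.png',(0,0,640,400),1.25)
E
```

```text
time: 5.28
eef_pos: [0.6059, 0.1814, 0.0936]
tcp_rot: [0.73, 0.683, 0.001, 0.001]
contact_force: [0.7, 1.1, 2.0]
opening: -0.002
time: 5.87
eef_pos: [0.6099, 0.2611, 0.1923]
tcp_rot: [0.731, 0.683, -0.0, 0.0]
contact_force: [-0.1, 0.1, -0.9]
opening: -0.001
```

View pics/ov2.png

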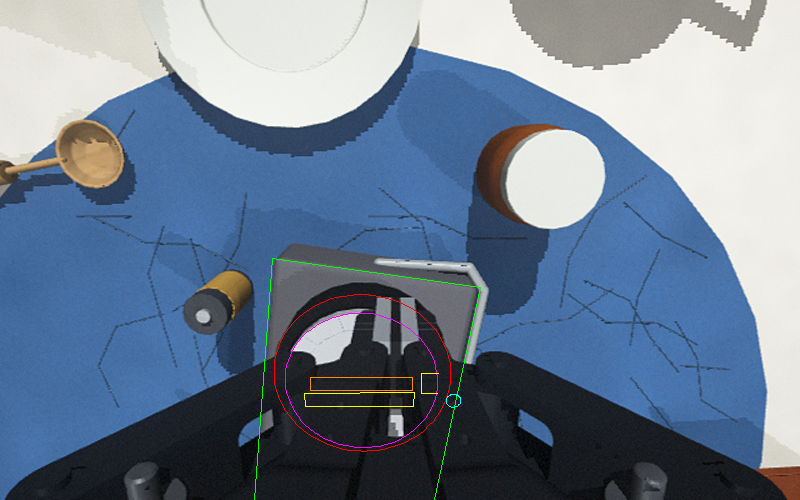

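```bash
python3 -m creep '[-1.5,0,-0.2,0,-3,0,-0.4,0,-4.5,0,-0.4,0,-6,0,-0.4,0,-6.6,0,-0.4,0,-6.6,0,-0.4,0,-6.6,0,-0.4,0]'
python3 - <<'E'
from ov import *
info=imaging.camera_info('wrist');im=imaging.read_camera('wrist')
np.save('im3.npy',im); import pickle; pickle.dump(info,open('i3.pkl','wb'))
cv2.imwrite('pics/w4.png',im[:,:,::-1])
overlay(im,info,L0,.15,87,'pics/ov3.png',(120,60,440,300),2.5)
E
```

```text
time: 6.5
eef_pos: [0.5976, 0.0953, 0.2004]
tcp_rot: [0.732, 0.681, -0.001, -0.001]
contact_force: [0.7, -0.5, -0.1]
opening: 0.001
```

View pics/ov3.png

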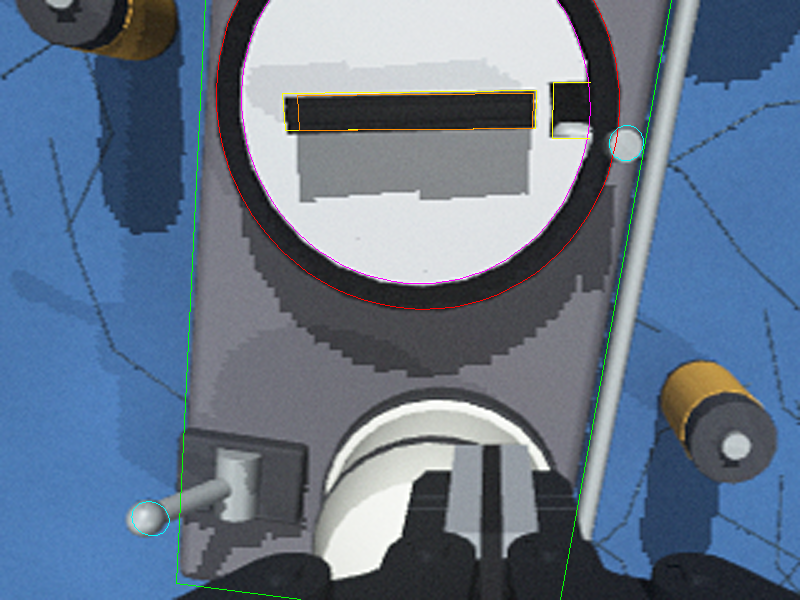

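```bash
python3 - <<'E'
from h import *
for q in((25,32,190),(25,27,130),(25,27,94)): print(rel(L0.capw(q,.15),.05+L0.t+np.pi/2))
E
```

```text
(array([4.09, 0.07, 0.44]), np.float64(1.09))
(array([3.89, 0.07, 2.84]), np.float64(1.09))
(array([3.89, 0.08, 4.28]), np.float64(1.09))
```

```bash
python3 -m creep '[1.5,0.07,0.44,1,3,0.07,0.44,1,4.09,0.07,0.44,1,4.09,0.07,0.44,1,3.95,0.07,1.8,1,3.9,0.07,2.84,1,3.9,0.07,3.7,1,3.9,0.08,4.28,1,3.9,0.08,4.28,1,3.9,0.08,4.28,1]'
python3 - <<'E'
from h import *
for a in (.15,.08,.04,0,-.02):
    d,t=rel(L0.capw((25,15.5,94),a),L0.t+np.pi/2); print(round(a,3),d,t)
E
```

```text
time: 7.38
eef_pos: [0.6069, 0.194, 0.0948]
tcp_rot: [0.76, 0.65, -0.001, -0.001]
contact_force: [-0.1, -0.0, 0.8]
opening: 0.001
0.15 [-0.49  0.02  0.03] 0.68
0.08 [-0.55  0.07  0.03] 0.68
0.04 [-0.59  0.1   0.03] 0.68
0 [-0.64  0.12  0.03] 0.68
-0.02 [-0.66  0.13  0.03] 0.68
```

```bash
python3 -m creep '[-0.3,0.05,0.03,0.3,-0.49,0.07,0.03,0.6,-0.53,0.1,0.03,0.7,-0.57,0.12,0.03,0.7,-0.6,0.12,0.03,0.7,-0.63,0.12,0.03,0.7,-0.63,0.12,0.03,0.7,-0.63,0.12,0.03,0.7]'
python3 -m creep '[0.4,0,0,0,0.5,0,-1.5,0,0.3,0,-3,0,-1,0,-4,0,-2.5,0,-4.3,0,-4,0,-4.3,0,-4,0,-4.3,0,-4,0,-4.3,0]'
python3 - <<'E'
from ov import *
info=imaging.camera_info('wrist');im=imaging.read_camera('wrist')
overlay(im,info,L0,0.,87,'pics/ov4.png',(120,40,440,280),2.5)
E
```

```text
time: 8.05
eef_pos: [0.6084, 0.1777, 0.0953]
tcp_rot: [0.78, 0.626, 0.001, 0.0]
contact_force: [1.3, 1.5, 0.8]
opening: -0.002
time: 8.72
eef_pos: [0.5857, 0.0786, 0.2019]
tcp_rot: [0.781, 0.625, -0.001, -0.0]
contact_force: [-0.1, -0.8, 1.1]
opening: 0.004
```

View pics/ov4.png

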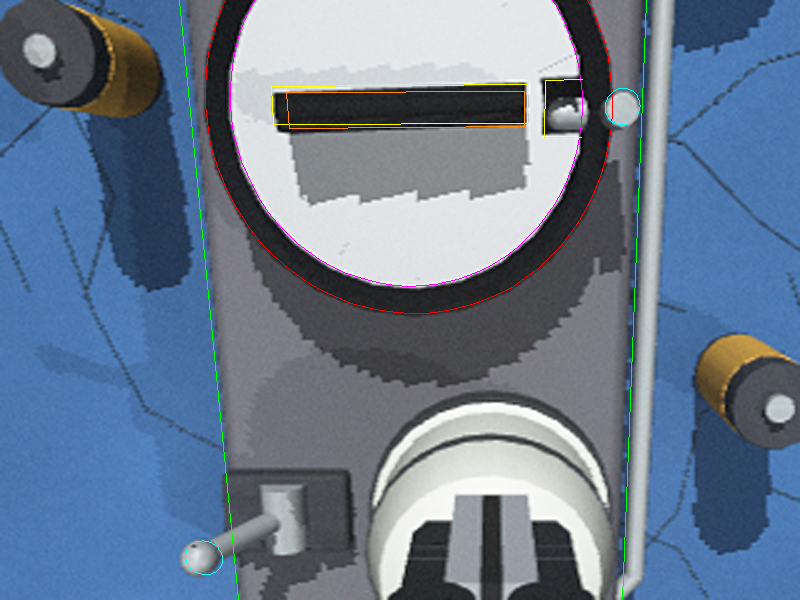

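```bash
python3 - <<'E'
from h import *
for q in((0,0,190),(0,0,110)): print(rel(L0.capw(q,0),L0.t+np.pi/2))
E
```

```text
(array([ 3.39, -1.01,  0.47]), np.float64(-0.04))
(array([ 3.39, -1.  ,  3.67]), np.float64(-0.04))
```

```bash
python3 -m creep '[1.5,-0.4,0,0,2.9,-0.9,0,0,3.39,-1,0.47,0,3.39,-1,1.5,0,3.39,-1,2.6,0,3.39,-1,3.4,0,3.39,-1,3.67,0,3.39,-1,3.67,0,3.39,-1,3.67,0]'
python3 -m creep '[0,0,0.1,0,0,0,0.2,0,0,0,0.28,0,0,0,0.32,0,0,0,0.36,0,0,0,0.36,0]'
```

```text
time: 9.52
eef_pos: [0.5803, 0.1687, 0.1105]
tcp_rot: [0.78, 0.626, -0.0, -0.0]
contact_force: [-0.2, -0.0, -1.0]
opening: 0.003
time: 10.02
eef_pos: [0.5811, 0.1681, 0.103]
tcp_rot: [0.78, 0.626, 0.001, 0.001]
contact_force: [0.1, 0.5, 5.8]
opening: 0.003
```

```bash
python3 -m creep '[0,0,0.04,0,0,0,0.08,0,0,0,0.12,0,0,0,0.16,0,0,0,0.16,0]'
```

```text
time: 10.43
eef_pos: [0.5811, 0.1681, 0.0986]
tcp_rot: [0.78, 0.626, 0.001, 0.001]
contact_force: [-0.2, 0.3, 4.0]
opening: 0.002
```

```bash
python3 -m creep '[0,0,0.03,0,0,0,0.06,0,0,0,0.08,0,0,0,0.08,0]'; python3 -m creep '[0,0,0.02,0,0,0,0.04,0,0,0,0.04,0]'
```

```text
time: 10.77
eef_pos: [0.5812, 0.1681, 0.097]
tcp_rot: [0.78, 0.626, 0.001, 0.001]
contact_force: [-0.6, -1.0, 6.5]
opening: -0.006
time: 11.02
eef_pos: [0.5813, 0.1682, 0.0969]
tcp_rot: [0.78, 0.626, 0.001, 0.001]
contact_force: [-1.0, -0.5, 11.1]
opening: -0.004
```

```bash
python3 -m creep '[0,0,-1,0,0,0,-2.5,0,0,0,-4.2,0,-1.5,0.4,-4.2,0,-3.4,1,-4.2,0,-3.4,1,-4.2,0,-3.4,1,-4.2,0]'
python3 - <<'E'
from ov import *
info=imaging.camera_info('wrist');im=imaging.read_camera('wrist')
overlay(im,info,L0,0.,79,'pics/ov5.png',(120,40,440,280),2.5)
def tgt(q): print(q,rel(L0.w(q),L0.t+np.pi/2), L0.w(q).round(3))
for q in((-100,-78,200),(-100,-78,92)): tgt(q)
print(np.degrees(ctrl.get_state()['qpos']).round(1))
E
```

```text
time: 11.6
eef_pos: [0.5859, 0.0773, 0.1988]
tcp_rot: [0.781, 0.624, -0.001, -0.0]
contact_force: [-0.2, 0.6, -0.5]
opening: -0.0
(-100, -78, 200) (array([-2.11, -4.99, -0.05]), np.float64(-0.06)) [0.452 0.055 0.2  ]
(-100, -78, 92) (array([-2.11, -4.98,  4.27]), np.float64(-0.06)) [0.452 0.055 0.092]
[ -2.2   7.6 104.2   0.   68.3  10.5]
```

View pics/ov5.png

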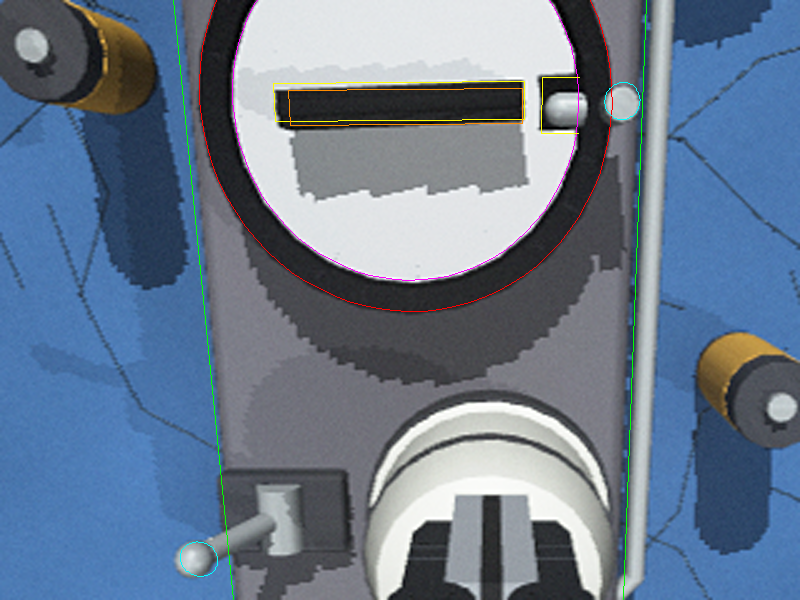

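```bash
python3 -m creep '[-0.8,-1.6,0,0,-1.5,-3.2,0,0,-2.11,-4.99,0,0,-2.11,-4.99,0,0,-2.11,-4.99,1.2,0,-2.11,-4.99,2.4,0,-2.11,-4.99,3.4,0,-2.11,-4.99,4.0,0,-2.11,-4.98,4.19,0,-2.11,-4.98,4.19,0,-2.11,-4.98,4.19,0]'
python3 - <<'E'
from ov import *
info=imaging.camera_info('wrist');im=imaging.read_camera('wrist')
overlay(im,info,L0,0.,79,'pics/ov6.png',(120,60,440,300),2.5)
for X in(-90,-85,-45,-40): print(X,rel(L0.w((X,-78,94)),L0.t+np.pi/2))
E
```

```text
time: 12.57
eef_pos: [0.4535, 0.0558, 0.0951]
tcp_rot: [0.78, 0.626, 0.0, -0.0]
contact_force: [0.1, -0.2, 0.3]
opening: -0.0
-90 (array([-0.05,  0.34,  0.07]), np.float64(-0.02))
-85 (array([-0.05,  0.54,  0.07]), np.float64(-0.02))
-45 (array([-0.05,  2.14,  0.08]), np.float64(-0.02))
-40 (array([-0.05,  2.34,  0.08]), np.float64(-0.02))
```

View pics/ov6.png

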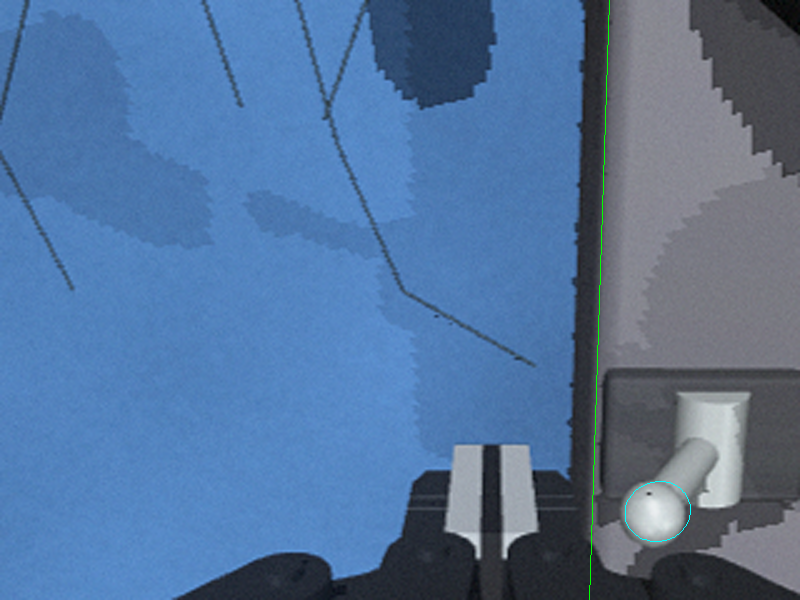

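```bash
python3 -m creep '[-0.05,0.3,0.05,0,-0.05,0.5,0.05,0,-0.05,0.7,0.05,0,-0.05,0.9,0.05,0,-0.05,1.1,0.05,0,-0.05,1.3,0.05,0,-0.05,1.5,0.05,0,-0.05,1.65,0.05,0,-0.05,1.75,0.05,0,-0.05,1.75,0.05,0]'
python3 - <<'E'
from ov import *
info=imaging.camera_info('wrist');im=imaging.read_camera('wrist')
overlay(im,info,L0,0.,79,'pics/ov7.png',(160,120,480,360),2.5)
E
```

```text
time: 13.45
eef_pos: [0.4961, 0.0442, 0.0932]
tcp_rot: [0.78, 0.626, -0.0, -0.0]
contact_force: [-0.4, 0.9, 0.6]
opening: 0.0
```

View pics/ov7.png

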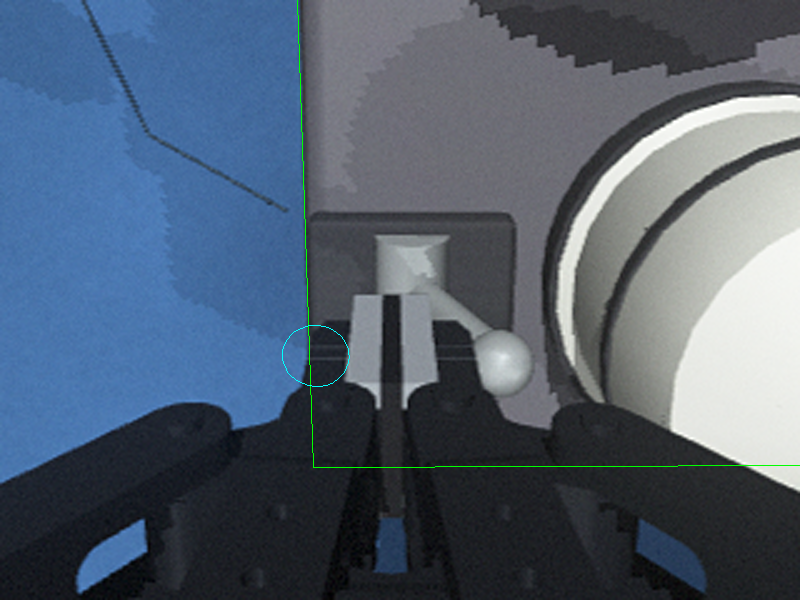

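```bash
python3 -m creep '[0,0.06,0,0,0,0.12,0,0,0,0.16,0,0,0,0.16,0,0]'
python3 - <<'E'
from h import *
info=imaging.camera_info('wrist');im=imaging.read_camera('wrist')
crop(im,160,120,480,360,2.5,'pics/w8.png')
for th in(.8,.85,.9,1.0):
    q=(-50+40*np.sin(th-.5),-78,65+40*np.cos(th-.5)); print(th,(proj('',L0.w(q),info)+.5-[160,120])*2.5)
E
```

```text
time: 13.83
eef_pos: [0.4993, 0.0436, 0.0932]
tcp_rot: [0.78, 0.626, -0.0, -0.0]
contact_force: [-0.9, 0.4, 0.0]
opening: -0.001
0.8 [[469.97074454 363.77371637]]
0.85 [[480.34586651 362.10921406]]
0.9 [[490.3809737 360.2222712]]
1.0 [[509.281022  355.8272835]]
```

View pics/w8.png

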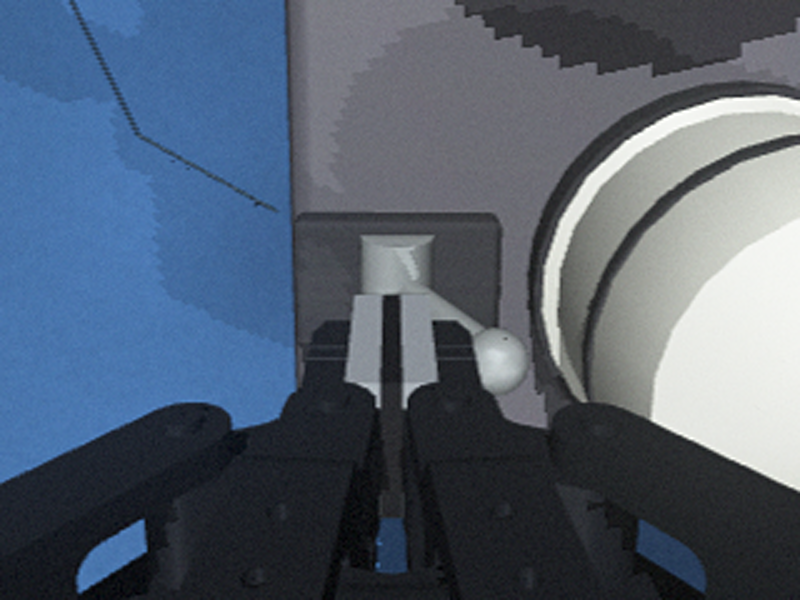

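Ball at (498,361) in the crop, about 0.94 rad; push on until the force rises.

```bash
python3 -m creep '[0,0.04,0,0,0,0.08,0,0,0,0.12,0,0,0,0.12,0,0]'; python3 -m creep '[0,0.04,0,0,0,0.06,0,0,0,0.06,0,0]'
```

```text
time: 14.22
eef_pos: [0.5019, 0.0431, 0.0934]
tcp_rot: [0.78, 0.626, -0.001, -0.001]
contact_force: [-4.2, 0.2, 0.4]
opening: -0.003
time: 14.47
eef_pos: [0.5022, 0.043, 0.0932]
tcp_rot: [0.78, 0.626, -0.002, -0.002]
contact_force: [-6.4, 0.6, 4.1]
opening: -0.0
```

```bash
python3 -m creep '[0,-0.4,0,0,0,-1.2,0,0,0,-1.2,-1.5,0,0,-1.2,-3,0,0,-1.2,-4.4,0,0,0,-5,0,0,1.5,-5.2,0,-0.5,2.8,-5.2,0,-0.5,2.8,-5.2,0,-0.5,2.8,-5.2,0,-0.5,2.8,-5.2,0]'
python3 - <<'E'
from ov import *
info=imaging.camera_info('wrist');im=imaging.read_camera('wrist')
overlay(im,info,L0,0.02,79,'pics/ov9.png',(40,0,520,400),1.5)
for th in(.85,1.0):
    q=(-50+40*np.sin(th-.5),-78,65+40*np.cos(th-.5)); print(th,(proj('',L0.w(q),info)+.5-[40,0])*1.5)
im=imaging.read_camera('scene'); cv2.imwrite('pics/s9.png',im[:,:,::-1])
E
```

```text
time: 15.38
eef_pos: [0.5692, 0.0153, 0.2231]
tcp_rot: [0.78, 0.626, -0.0, -0.0]
contact_force: [-0.3, 0.4, -0.3]
opening: -0.002
0.85 [[306.73437113 268.42026364]]
1.0 [[317.66925658 267.47976891]]
```

View pics/ov9.png

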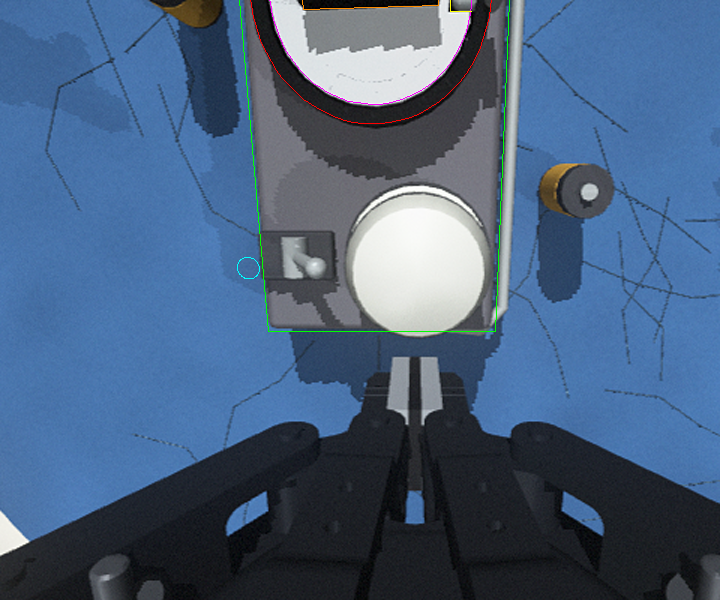

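View pics/s9.png

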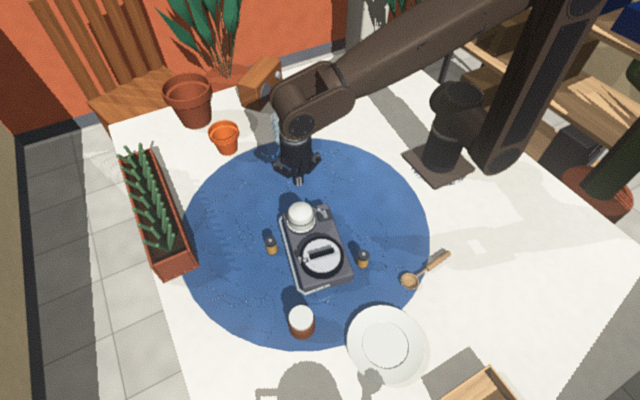

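```bash
python3 -c "
from plant import ctrl; print(ctrl.sign_off())"
```

```text
the job is handed in; nothing more can be done
None
```

The cap is home on its pin and the toggle is on; I handed the job in at about 15.5 s of the 48 s allowed. `sign_off` gave no verdict.

- **Cap turned:** I pushed the rib round with the closed fingertips, from about 1.63 rad to about 0.03 rad by the wrist picture. The last reading during the push showed about 5 N.
- **Cap pressed:** I pressed on the rib top down to height 96.9 mm (97 mm is home). Travel stopped there and the force rose to about 11 N, against the 45 N limit. The wrist picture then showed the pin in the notch, and the cap outline matched my model drawn at the home height.
- **Toggle flipped:** I pushed it over to its stop, where the force rose to about 6 N. In the last wrist picture the ball matches about 0.98 rad.
- **End state:** The hand is at z 0.22 m, clear of everything, with about zero force. The bystanders look unmoved in the last scene picture, except the tumbler, which is mostly hidden behind the arm there. I compared them by eye and did not measure them.

**Checks that disagreed:** My first lantern pose differed from the scene and side pictures by a few millimetres. The later wrist pictures matched it to about 1 mm, so I worked from those.

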